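Pump a dropper bottle snug in a squeeze clamp and hold it

TASK

Stand the amber dropper bottle upright between the jaws of the blue bench clamp and let go of it. Then pump the clamp's orange squeeze levers (never push the jaw itself) until the jaw's sprung pad bears on the bottle and is pressed in about halfway, never nearly all the way, which would crush the glass. Finish while still holding the levers squeezed so that the pressure stays on; be gentle with the bottle and leave the tin, the label roll and the marker where they are.

Things in the scene. Friction and masses are not known exactly. Their poses are not given: they have to be found in the camera images.
- bottle: Amber glass dropper bottle, about 60 g, loose, standing on the table at the start. Origin: centre of its underside, z up. Round body 38.4 mm across up to 67 mm above the origin; above it a black collar, 20 mm across, and a bulb narrowing to the top at 102 mm.
- clamp: Blue bench clamp, fixed; its place and yaw differ each time. Origin: on the table, centre line, under the pad's face when the jaw is fully back. x: the way the jaw advances, y: across, z: up. Base plate: x -108 to 128 mm, y -45 to 45 mm, 10 mm thick. The black V jaw (x from 75 mm on, 64 mm wide) reaches 48 mm above the table, the grey pump cheeks (x -105 to -35 mm) 40 mm.
- seat (a point): Where the centre of the bottle's underside is when it stands in the V jaw: on top of the base plate (10 mm above the table), 70 mm ahead of the clamp's origin along its x. A bottle standing near here on the centre line is pushed into the V by the jaw.
- jaw: Moving jaw, 52 mm wide, up to 48 mm above the table, with toothed bar and rubber pad. Origin: on the table under the free pad's face; 0 to 15 mm ahead of the clamp's origin at the start, 68 mm at most; at 51 mm it meets a bottle in the V. A light brake (1 to 3 N) stops it sliding back; against more it slips back unless the levers are held. The bar sticks out behind to 154 mm from this origin, 37 mm high.
- pad (a joint): How far the sprung pad is pressed in towards the jaw (m): 0 free, 0.016 fully in; 1 N per mm, so 0.008 means 8 N on the bottle. Two pins behind the pad are banded: pressed rightly, the plain steel has gone into the jaw and green still shows; only red showing is too much.
- handle: Squeeze handle of the clamp: two orange upright levers, one on the clamp's +y and one on its -y side, 36 mm wide along x. Origin: on the table midway between them, 70 mm behind the clamp's origin; axes as the clamp's. They reach 105 mm above the table and are clear of the cheeks from 45 mm up. Geared together: both move if one is pushed; springs part them.
- squeeze (a point): Midway between the levers, 85 mm above the table: a good height for the finger pads, one finger outside each lever, closing along the clamp's y. Here the levers measure 56 mm over their outer faces when free, about 28 mm when fully squeezed.
- lever_left (a joint): Angle (rad) of the left lever (the right is the same): 0 free, 0.21 fully squeezed. It takes 2 to 4 N on each lever, about 10 N when the pad presses. A full squeeze advances the jaw 9 to 14 mm (69 mm per rad, in teeth of 4.5 mm, so up to 5 mm is idle at first); when the levers part fully the ratchet takes a new bite and the jaw stays. Three to five strokes reach the bottle.
- tin: Bystander: round flat tin, 59 mm across, 26 mm high; loose. Origin: centre of its underside.
- label_roll: Bystander: roll of white labels lying flat, 64 mm across, 26 mm high; loose. Origin: centre of its underside.
- marker: Bystander: capped marker lying on the table, 122 mm long (along its y), 12 mm thick; loose. Origin: centre of its underside.
Not all that is in view belongs to the job. Several things look just like the bottle: the one meant starts farthest to the robot's right.

How it is judged:
On the way, in this order (a step that is already met when the one before it is completed fails the run):
1. the bottle stands upright between the jaws, let go (x of bottle in the frame of clamp between 0.03 and 0.08 m and y of bottle in the frame of clamp between -0.02 and 0.02 m and z of bottle in the frame of clamp between 0.006 and 0.014 m and angle between bottle's own z axis and vertical below 0.1 rad and contact force between the fingers and bottle below 0.05 N), for 0.3 s.
2. the levers are squeezed and the pad bears on the bottle (contact force between jaw and bottle above 2 N and contact force between the fingers and handle above 0.5 N), for 0.2 s.
At the end, for the whole second after the job is handed in: The gripper is still squeezing the levers; the pad bears on the bottle with 5 to 12 N (pressed in 5 to 12 of its 16 mm), the bottle stands upright (within 0.08 rad) on the base plate in the V jaw, within 6 mm of the seat, and is not touched by the gripper (contact force between jaw and bottle between 5 and 12 N and contact force between the fingers and handle above 0.5 N and value of joint lever_left above 0.01 rad and contact force between the fingers and bottle below 0.05 N and horizontal distance between bottle and seat below 0.006 m and z of bottle in the frame of clamp between 0.006 and 0.014 m and angle between bottle's own z axis and vertical below 0.08 rad and linear speed of bottle below 0.02 m/s); the arm keeps its last pose, push and grip.
It fails at once if the glass bottle is squeezed by the clamp with more than 14.5 N (sprung pad pressed nearly fully in) (contact force between jaw and bottle above 14.5 N).
It fails at once if the bottle is set down or pushed into the clamp with more than 35 N (contact force between clamp and bottle above 35 N).
It fails at once if the moving jaw or its pad is pushed by the gripper with more than 3 N (contact force between any of the fingers, the arm and jaw above 3 N).
It fails at once if the tin, the label roll or the marker is moved by more than 30 mm (distance of any of tin, label_roll, marker from where it was at the start of the episode above 0.03 m).
It also fails if it takes over 64 s, if anything falls off the work surface, if the arm or the gripper's body presses on something with over 40 N, if the wrist force passes 120 N, or if a joint passes its speed limit or range.

ROBOT

A 6-joint arm with a two-finger parallel gripper is mounted at the origin on the work surface; the furniture and walls round the work are solid. World frame = base frame: x ahead of the robot, y to its left, z up, the work surface at z = 0. Lengths are in m, angles in rad, forces in N, time in s.
With the tool pointing down it reaches from about 0.275 to 1 m from the base axis. Payload 8.4 kg.
Tool frame: the origin (TCP) lies on the centre line of the jaws, within the pads' length; the fingertips stand 22 mm ahead of it and the grasp point (between the pads) lies 3 mm ahead of it; z points along the fingers, y is the line along which they close (so a half turn about z gives the same grasp; the last joint's range is limited). The gripper opens to 85 mm and grips with 20 to 120 N. Pads are 22 mm wide; open, the fingers measure 114 mm over their backs; the gripper's body (76 mm by 85 mm) begins 54 mm behind the grasp point. The pads swing forward as they close: fully open they stand 13 mm farther back than shut.
Start: joints at [1.289, 0.353, 1.633, -0, 1.155, -0.002], TCP at [0.173, 0.601, 0.253] pointing down, gripper open.
Joint ranges: [-2.63, 2.63], [-0.92, 2.1], [0.06, 2.66], [-1.3, 4.44], [0, 2.69], [-3.02, 3.02]. Speed limits (rad/s): [2.22, 2.22, 2.79, 3.14, 3.14, 3.14].

INTERFACE

Orientations are given as a unit quaternion [w, x, y, z].
In Python, from cell import ctrl gives the robot as it stands.
- The arm moves only by the tool send_rows, never from a script. Its argument "steps" is a list of rows, each a list of 3 entries, a list of its own where there are three numbers: the opening, from 0 (shut) to 1 (fully open), then the shift along the tool's x, y, z in cm, then the turn about the tool's z in degrees. In form: [[grip, [x, y, z], spin], ...]. A call has 1 to 8 rows; each row is the pose to reach, as a shift and turn from the pose commanded when the call began, along the tool's axes at that moment; what a row does not reach only later rows make up. A row lasts 1/10 s, in which the tool goes at most 50 mm and 8.59 degrees, less where a joint would pass 70% of its speed; a pose out of reach is approached as far as the arm can. A call with a gripper value outside its range is refused whole. The fingers move at their own pace and stop on an object; "grip_force" is the grip in N (left out, the last holds). Time passes only in rows, so rows that repeat a pose let the fingers close. It gives the time, the measured TCP pose, the force, the opening and the grip force at its end, in the units of the state.
- ctrl.state(): the state, without advancing time (a new reading comes with each control period).
- ctrl.snapshot(name): name is "side" or "top" or "wrist"; returns the picture (384x512x3 uint8, red, green, blue); there is no depth.
- ctrl.get_calibration(name): a dict with "mtx" (3x3 intrinsics, pixels), "R" (3x3) and "t" (3): a world point X has camera coordinates R X + t; the wrist camera has in their place "tool_from_camera" (4x4, takes a point from camera to tool coordinates, whose origin is the TCP and whose axes are the flange's). Camera axes: x right, y down, z forward; pixel columns grow to the right and rows downward; lengths in m; the calibration is good to about 2 mm. A picture is of the moment at which its call begins: read the wrist's pose just before it. get_calibration takes no time and is no camera call.
- ctrl.finish_job(): hands the job in; it is judged then, once.
Trained networks look in the newest picture that a camera, given by its name, has taken for a name from the list of things; names that differ only in an ending like _2 or _b are one class to them, and where a whole thing is asked for, a point or a joint stands for the part that bears it (a point fixed in the world has none). Each returns a list of dicts, best first, with "p" (0 to 1); they miss things now and then, are a little off and sometimes report something else, mostly with a low value. They report only what shows in the picture. A call takes as long as a camera call. They do not tell look-alikes from the thing itself.
- ctrl.boxes_of(camera, thing): "xy" ([column, row] in pixels, amid what is visible of it).
- ctrl.mark_of(camera, thing): "xy" ([column, row] in pixels: a listed point, or the origin of a listed thing).
The state is a dict: "time_s": time; "qpos": joint angles; "qd": joint speeds; "joint_torque": joint torques, N m; "tcp_pos": TCP position; "tcp_rot": TCP orientation; "wrist_force": force on the tool from outside, world axes, zero at the start; "moment": the same for the moment, N m; "width": finger opening in m; "grasp_force": force on a finger pad.
Only numpy, scipy, OpenCV 4.12 (cv2) and the standard library are available. Lean on these libraries where they do the work, as an engineer would, in place of code of your own. Each camera call takes 0.05 s, during which the arm holds its last target. There are 200 camera calls.

## Working session

There is one attempt and no reset: what is moved stays moved. The work goes in short steps, Python scripts to look and compute and a tool call to move; the robot and the scene stay as the last step left them, time stands still between calls to the robot, and variables do not carry over. Pictures are saved under pics/ and viewed, at most 10 in all, crops included, and the job is handed in when it is done.

Besides the shell and the picture viewer there is one more tool, called after ">>>" as name(argument=value, ...) on one line, values as JSON. send_rows: Moves the arm, as the interface text tells. Its arguments: {"type":"object","properties":{"steps":{"type":"array"},"grip_force":{"type":"number"}},"required":["steps"]}

```bash
mkdir -p pics; ls; cat > h.py <<'E'
import numpy as np, cv2
from cell import ctrl
def ray(cam,px):
    c=ctrl.get_calibration(cam);K=np.array(c["mtx"]);d=np.linalg.inv(K)@[px[0],px[1],1]
    if "R" in c:
        R=np.array(c["R"]);t=np.array(c["t"]).ravel();return -R.T@t,R.T@d
    from scipy.spatial.transform import Rotation as Ro
    s=ctrl.state();q=s["tcp_rot"];W=Ro.from_quat([q[1],q[2],q[3],q[0]]).as_matrix()
    T=np.array(c["tool_from_camera"]);return W@T[:3,3]+np.array(s["tcp_pos"]),W@T[:3,:3]@d
def at(cam,px,z):
    o,d=ray(cam,px);return o+d*(z-o[2])/d[2]
def proj(cam,X):
    c=ctrl.get_calibration(cam);p=np.array(c["mtx"])@(np.array(c["R"])@np.array(X)+np.array(c["t"]).ravel());return p[:2]/p[2]
def save(cam,name):
    im=ctrl.snapshot(cam);cv2.imwrite(f"pics/{name}.png",im[:,:,::-1]);return im
E
python3 - <<'E'
from h import *
np.set_printoptions(precision=3,suppress=True)
a=save("top","top0");b=save("side","side0")
cv2.imwrite("pics/both.png",cv2.resize(np.hstack([a,b])[:,:,::-1],(800,300),interpolation=cv2.INTER_AREA))
Z=dict(bottle=0,clamp=0,seat=.01,jaw=0,handle=0,squeeze=.085,tin=0,label_roll=0,marker=0)
for cam in("top","side"):
  for n,z in Z.items():
    for r in ctrl.mark_of(cam,n)[:4]: print(cam,n,round(r["p"],2),np.round(r["xy"]),at(cam,r["xy"],z))
print(ctrl.state())
E
```

```text
pics
top bottle 0.84 [367. 184.] [ 0.516 -0.143  0.   ]
top bottle 0.84 [303. 201.] [ 0.479 -0.003 -0.   ]
top bottle 0.82 [332. 185.] [ 0.515 -0.067  0.   ]
top bottle 0.78 [250. 258.] [0.353 0.113 0.   ]
top clamp 0.79 [211. 189.] [0.504 0.201 0.   ]
top seat 0.76 [181. 197.] [0.487 0.265 0.01 ]
top jaw 0.82 [204. 196.] [0.488 0.216 0.   ]
top handle 0.56 [238. 181.] [0.523 0.141 0.   ]
top squeeze 0.75 [239. 179.] [0.521 0.131 0.085]
top squeeze 0.23 [207. 196.] [0.486 0.198 0.085]
top tin 0.95 [302. 246.] [ 0.38   0.001 -0.   ]
top label_roll 0.82 [356. 252.] [ 0.368 -0.119  0.   ]
top marker 0.62 [220. 115.] [0.671 0.182 0.   ]
side bottle 0.9 [320. 256.] [ 0.527 -0.145  0.   ]
side bottle 0.88 [302. 242.] [ 0.525 -0.081  0.   ]
side bottle 0.76 [272. 233.] [ 0.487 -0.015  0.   ]
side clamp 0.97 [234. 198.] [0.492 0.185 0.   ]
side clamp 0.36 [318. 256.] [ 0.524 -0.142  0.   ]
side seat 0.94 [216. 184.] [0.479 0.268 0.01 ]
side jaw 0.88 [232. 194.] [0.5   0.211 0.   ]
side handle 0.64 [253. 202.] [0.528 0.142 0.   ]
side squeeze 0.77 [252. 174.] [0.521 0.136 0.085]
side tin 0.77 [223. 239.] [0.375 0.018 0.   ]
side tin 0.44 [323. 257.] [ 0.53  -0.151  0.   ]
side label_roll 0.96 [247. 274.] [ 0.36  -0.122  0.   ]
side marker 0.51 [287. 181.] [0.682 0.209 0.   ]
side marker 0.31 [320. 254.] [ 0.531 -0.139  0.   ]
{'time_s': 1.0, 'qpos': array([ 1.289,  0.353,  1.633, -0.   ,  1.155, -0.002]), 'qd': array([-0.002, -0.   ,  0.001, -0.001, -0.   , -0.001]), 'joint_torque': array([ -0.004, -60.518, -34.244,  -0.   ,   0.001,   0.   ]), 'tcp_pos': array([0.173, 0.601, 0.253]), 'tcp_rot': array([0.   , 0.139, 0.99 , 0.   ]), 'wrist_force': array([ 0.324, -0.345, -0.733]), 'moment': array([ 0.008, -0.03 , -0.007]), 'grasp_force': 0.0, 'width': 0.0851416455151009}
```

View pics/both.png

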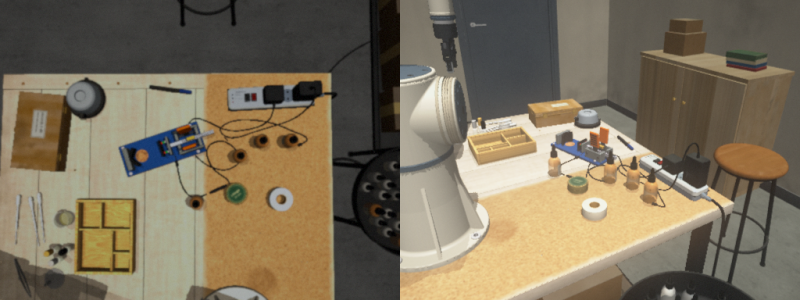

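```bash
python3 - <<'E'
import cv2,numpy as np
a=cv2.imread("pics/top0.png")[145:275,145:400];b=cv2.imread("pics/side0.png")[150:280,190:350]
a=cv2.resize(a,(780,398),interpolation=cv2.INTER_CUBIC);cv2.imwrite("pics/c1.png",a)
cv2.imwrite("pics/c2.png",cv2.resize(b,(720,585),interpolation=cv2.INTER_CUBIC))
E
```

```text
(no output)
```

View pics/c1.png

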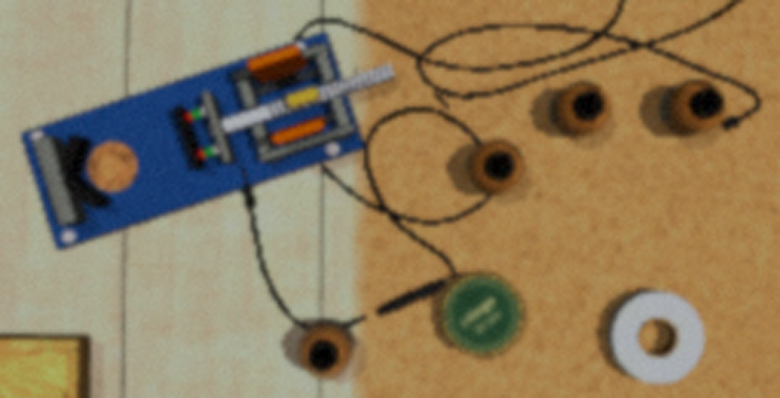

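View pics/c2.png

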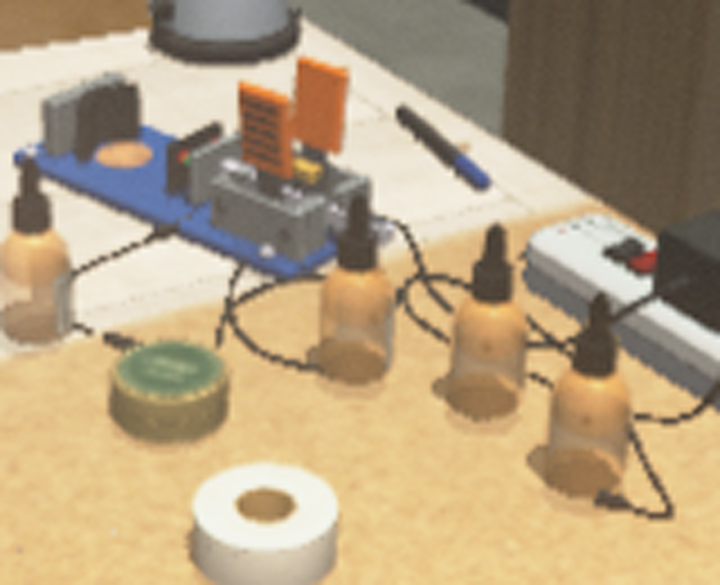

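Bottle candidates in the top picture, by collar, are (374,179), (336,180), (307,199) and (251,259). The first one, at y ≈ -0.14, is farthest to the robot's right (-y), and the crop confirms nothing bottle-like lies beyond it. The orange disc in the clamp is only the seat mark. Next I'll refine the poses.

```bash
python3 - <<'E'
from h import *
np.set_printoptions(precision=4,suppress=True)
T=lambda u,v:(145+u*255/780,145+v*130/398)
S=lambda u,v:(190+u*160/720,150+v*130/585)
print("tip",at("top",T(706,102),.095),at("side",S(600,303),.10))
print("base", at("side",S(578,470),0))
cs=[(128,45),(128,-45),(-108,45),(-108,-45)]
px=dict(zip(["a","b","c","d"],[(23,132),(60,248),(323,33),(365,148)]))
P=[at("top",T(*p),.01) for p in px.values()];print(np.array(P))
# which side is +y: try both
from scipy.optimize import least_squares
for s in(1,-1):
  L=np.array([[128,45*s],[128,-45*s],[-108,45*s],[-108,-45*s]])/1000
  f=lambda v:(L@np.array([[np.cos(v[2]),np.sin(v[2])],[-np.sin(v[2]),np.cos(v[2])]])+v[:2]-np.array(P)[:,:2]).ravel()
  r=least_squares(f,[.5,.2,1.85]);print(s,r.x,np.degrees(r.x[2]),r.fun)
for z,p in((.105,(275,60)),(.105,(298,130)),(.01,(112,167))): print(at("top",T(*p),z))
print("side seat disc",at("side",S(123,154),.01))
c=ctrl.get_calibration("top");print(-np.array(c["R"]).T@np.array(c["t"]).ravel())
E
```

```text
tip [ 0.5215 -0.1421  0.095 ] [ 0.5205 -0.151   0.1   ]
base [ 0.5273 -0.1394  0.    ]
[[0.5061 0.3299 0.01  ]
 [0.4227 0.3015 0.01  ]
 [0.5779 0.1128 0.01  ]
 [0.495  0.0823 0.01  ]]
1 [0.5035 0.1971 1.8862] 108.0706558710767 [-0.0851 -0.025   0.0839  0.0312 -0.0837 -0.0323  0.0848  0.0261]
-1 [0.5036 0.1971 1.8925] 108.43306204889807 [-0.0003  0.0029 -0.0022  0.0028  0.0025 -0.0039  0.     -0.0018]
[0.548  0.1385 0.105 ]
[0.5023 0.1232 0.105 ]
[0.481  0.2647 0.01  ]
side seat disc [0.4828 0.2678 0.01  ]
[0.4506 0.0554 0.9981]
```

>>> send_rows(steps=[[1,[-54,-61.9,6],55.7],[1,[-54,-61.9,6],55.7],[1,[-54,-61.9,6],55.7],[1,[-54,-61.9,6],55.7],[1,[-54,-61.9,6],55.7],[1,[-54,-61.9,6],55.7],[1,[-54,-61.9,6],55.7],[1,[-54,-61.9,6],55.7]], grip_force=20)

```text
time_s: 1.8
tcp_pos: [0.3421, 0.2377, 0.2243]
tcp_rot: [0.0, 0.587, 0.81, 0.0]
wrist_force: [1.6, -0.2, -0.4]
width: 0.0851
grasp_force: 0.0
```

>>> send_rows(steps=[[1,[-41.8,5.1,3.4],0],[1,[-41.8,5.1,3.4],0],[1,[-41.8,5.1,3.4],0],[1,[-41.8,5.1,3.4],0],[1,[-41.8,5.1,3.4],0],[1,[-41.8,5.1,3.4],0],[1,[-41.8,5.1,3.4],0],[1,[-41.8,5.1,3.4],0]])

```text
time_s: 2.6
tcp_pos: [0.5122, -0.1236, 0.192]
tcp_rot: [0.0, 0.586, 0.81, 0.0]
wrist_force: [1.7, 1.0, -0.0]
width: 0.0853
grasp_force: 0.0
```

>>> send_rows(steps=[[1,[-2,0.3,0],0],[1,[-2,0.3,0],0],[1,[-2,0.3,0],0]])

```text
time_s: 2.9
tcp_pos: [0.5201, -0.1389, 0.1917]
tcp_rot: [-0.001, 0.586, 0.81, -0.0]
wrist_force: [0.1, 0.7, 1.2]
width: 0.0857
grasp_force: 0.0
```

```bash
python3 - <<'E'
from h import *
np.set_printoptions(precision=4,suppress=True)
print(ctrl.state()["tcp_pos"],ctrl.state()["tcp_rot"])
save("wrist","w1")
for r in ctrl.mark_of("wrist","bottle")[:4]: print(r["p"],r["xy"],at("wrist",r["xy"],0))
for r in ctrl.boxes_of("wrist","bottle")[:4]: print(r["p"],r["xy"],at("wrist",r["xy"],.06))
for X in ([.521,-.143,0],[.521,-.143,.102]):
  o,_=ray("wrist",(0,0)); 
E
```

```text
[ 0.5201 -0.1389  0.1917] [-0.0006  0.5862  0.8101 -0.    ]
0.68 [278.5, 111.5] [ 0.5201 -0.0667  0.    ]
0.62 [257.5, 181.1] [ 0.5228 -0.1431  0.    ]
0.56 [257.4, 36.9] [ 0.478  -0.0083  0.    ]
0.92 [284.5, 113.4] [ 0.5212 -0.0668  0.06  ]
0.62 [259.9, 26.5] [ 0.4814 -0.0123  0.06  ]
0.55 [255.5, 191.9] [ 0.5196 -0.1387  0.06  ]
```

View pics/w1.png

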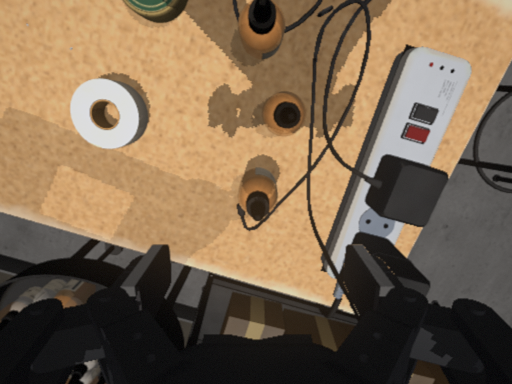

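The target bottle is at (258,200), with its collar at (258,207). Its neighbour is at (284,113), and the power strip's near edge runs through about (345,230).

```bash
python3 - <<'E'
from h import *
np.set_printoptions(precision=4,suppress=True)
print(at("wrist",(258,207),.095),at("wrist",(258,190),.05))
for z in(0,.035): print(at("wrist",(343,235),z),at("wrist",(365,170),z))
s=ctrl.state();print(s["tcp_pos"])
E
```

```text
[ 0.5223 -0.14    0.095 ] [ 0.5221 -0.1391  0.05  ]
[ 0.6372 -0.1731  0.    ] [ 0.6296 -0.0948  0.    ]
[ 0.6216 -0.1613  0.035 ] [ 0.6149 -0.0917  0.035 ]
[ 0.5201 -0.138   0.1921]
```

>>> send_rows(steps=[[1,[-0.3,0.1,5],0],[1,[-0.3,0.1,9],0],[1,[-0.3,0.1,12],0],[1,[-0.3,0.1,13.4],0],[1,[-0.3,0.1,13.4],0],[1,[-0.3,0.1,13.4],0]])

```text
time_s: 3.65
tcp_pos: [0.5232, -0.1416, 0.059]
tcp_rot: [0.001, 0.586, 0.811, 0.0]
wrist_force: [-0.3, -0.4, 0.4]
width: 0.0856
grasp_force: 0.0
```

>>> send_rows(steps=[[0.6,[0,0,0],0],[0.5,[0,0,0],0],[0.4,[0,0,0],0],[0.3,[0,0,0],0],[0.3,[0,0,0],0],[0.3,[0,0,0],0],[0.3,[0,0,0],0]], grip_force=20)

```text
time_s: 4.35
tcp_pos: [0.523, -0.1422, 0.0588]
tcp_rot: [0.001, 0.586, 0.81, 0.0]
wrist_force: [-1.4, 0.1, 7.2]
width: 0.0378
grasp_force: 22.3
```

>>> send_rows(steps=[[0.3,[0,0,-2],0],[0.3,[0,0,-5],0],[0.3,[0,0,-9],0],[0.3,[0,0,-13],0],[0.3,[0,0,-15.5],0],[0.3,[0,0,-15.5],0]])

```text
time_s: 4.95
tcp_pos: [0.5246, -0.1425, 0.2169]
tcp_rot: [0.003, 0.586, 0.81, 0.001]
wrist_force: [-0.2, -0.5, -1.0]
width: 0.038
grasp_force: 21.9
```

>>> send_rows(steps=[[0.3,[3,0.7,0],0],[0.3,[7,1.6,0],0],[0.3,[11,2.5,0],0],[0.3,[15,3.4,0],0],[0.3,[19,4.3,0],0],[0.3,[23,5.2,0],0],[0.3,[27,6,0],0],[0.3,[31,6.9,0],0]])

```text
time_s: 5.75
tcp_pos: [0.4898, 0.1754, 0.2119]
tcp_rot: [-0.0, 0.586, 0.81, -0.001]
wrist_force: [0.1, -0.7, -0.9]
width: 0.0376
grasp_force: 21.9
```

>>> send_rows(steps=[[0.3,[3,0.7,0],0],[0.3,[5.5,1.3,0],0],[0.3,[7,1.6,0],0],[0.3,[7.4,1.7,0],0],[0.3,[7.4,1.7,0],0],[0.3,[7.4,1.7,0],0]])

```text
time_s: 6.35
tcp_pos: [0.4838, 0.2486, 0.2127]
tcp_rot: [-0.0, 0.586, 0.81, -0.0]
wrist_force: [0.3, 0.4, -0.7]
width: 0.0377
grasp_force: 22.0
```

```bash
python3 - <<'E'
from h import *
np.set_printoptions(precision=4,suppress=True)
s=ctrl.state();print(s["tcp_pos"],s["tcp_rot"],s["width"],s["time_s"])
save("wrist","w2")
for n,z in (("seat",.01),("clamp",0),("jaw",0),("squeeze",.085),("bottle",.1)):
  for r in ctrl.mark_of("wrist",n)[:2]: print(n,round(r["p"],2),r["xy"],at("wrist",r["xy"],z))
E
```

```text
[0.4838 0.2486 0.2127] [-0.      0.5861  0.8102 -0.0004] 0.03768680285816998 6.35
seat 0.71 [258.7, 155.3] [0.4799 0.269  0.01  ]
seat 0.3 [254.6, 228.3] [0.5027 0.1846 0.01  ]
clamp 0.69 [259.8, 217.0] [0.5054 0.1967 0.    ]
clamp 0.45 [261.0, 158.1] [0.4841 0.2654 0.    ]
squeeze 0.73 [258.8, 157.9] [0.4766 0.2789 0.085 ]
bottle 0.67 [122.7, 246.7] [0.387  0.1697 0.1   ]
bottle 0.59 [254.0, 229.6] [0.4913 0.2211 0.1   ]
```

View pics/w2.png

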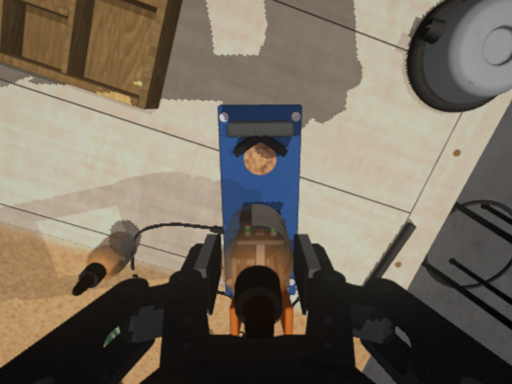

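>>> send_rows(steps=[[0.3,[0.1,0.25,4],0],[0.3,[0.1,0.25,8],0],[0.3,[0.1,0.25,11],0],[0.3,[0.1,0.25,13],0],[0.3,[0.1,0.25,13.7],0],[0.3,[0.1,0.25,14],0],[0.3,[0.1,0.25,14.1],0],[0.3,[0.1,0.25,14.1],0]])

```text
time_s: 7.45
tcp_pos: [0.4866, 0.2517, 0.0729]
tcp_rot: [0.0, 0.586, 0.81, 0.001]
wrist_force: [-0.6, 0.2, -0.3]
width: 0.038
grasp_force: 22.0
```

>>> send_rows(steps=[[0.3,[0,0,0.1],0],[0.3,[0,0,0.2],0],[0.3,[0,0,0.2],0]])

```text
time_s: 7.75
tcp_pos: [0.486, 0.2515, 0.0702]
tcp_rot: [0.0, 0.586, 0.81, 0.0]
wrist_force: [-0.7, -0.5, -1.0]
width: 0.0377
grasp_force: 22.0
```

>>> send_rows(steps=[[0.3,[0,0,0.05],0],[0.3,[0,0,0.1],0],[0.3,[0,0,0.15],0],[0.3,[0,0,0.15],0]])

```text
time_s: 8.15
tcp_pos: [0.486, 0.2515, 0.0688]
tcp_rot: [-0.0, 0.586, 0.81, 0.0]
wrist_force: [-1.7, -0.5, 5.1]
width: 0.038
grasp_force: 22.4
```

>>> send_rows(steps=[[0.5,[0,0,0],0],[0.6,[0,0,0],0],[0.8,[0,0,0],0],[1,[0,0,0],0],[1,[0,0,0],0],[1,[0,0,0],0],[1,[0,0,0],0],[1,[0,0,0],0]])

```text
time_s: 8.95
tcp_pos: [0.4859, 0.2514, 0.0684]
tcp_rot: [0.0, 0.586, 0.81, 0.0]
wrist_force: [-0.2, -0.2, -0.2]
width: 0.0852
grasp_force: 0.0
```

>>> send_rows(steps=[[1,[0,0,-3],0],[1,[0,0,-7],0],[1,[0,0,-11],0],[1,[0,0,-14],0],[1,[0,0,-14],0]])

```text
time_s: 9.45
tcp_pos: [0.4881, 0.2526, 0.2129]
tcp_rot: [0.002, 0.586, 0.81, 0.003]
wrist_force: [0.4, -0.4, -0.1]
width: 0.0851
grasp_force: 0.0
```

```bash
python3 - <<'E'
from h import *
np.set_printoptions(precision=4,suppress=True)
s=ctrl.state();print(s["tcp_pos"],s["tcp_rot"],s["width"],s["time_s"])
a=save("wrist","w3");b=save("side","s3")
b=cv2.resize(b[150:240,190:310],(512,384),interpolation=cv2.INTER_CUBIC)
cv2.imwrite("pics/c3.png",cv2.resize(np.hstack([a,b])[:,:,::-1],(800,300),interpolation=cv2.INTER_AREA))
for cam in("wrist","side"):
 for n,z in (("bottle",.01),("clamp",0),("jaw",0),("squeeze",.085)):
  for r in ctrl.mark_of(cam,n)[:2]: print(cam,n,round(r["p"],2),r["xy"],at(cam,r["xy"],z))
E
```

```text
[0.4881 0.2526 0.2129] [0.0017 0.5859 0.8104 0.0034] 0.08505905492930525 9.45
wrist bottle 0.77 [192.0, 348.2] [ 0.4779 -0.0026  0.01  ]
wrist bottle 0.62 [114.6, 248.3] [0.3524 0.112  0.01  ]
wrist clamp 0.71 [254.9, 215.5] [0.4994 0.2009 0.    ]
wrist jaw 0.68 [254.1, 208.8] [0.4957 0.2086 0.    ]
side bottle 0.91 [198.8, 221.0] [0.3531 0.1022 0.01  ]
side bottle 0.68 [296.8, 242.5] [ 0.5043 -0.0903  0.01  ]
side clamp 0.95 [233.4, 197.8] [0.4922 0.1877 0.    ]
side squeeze 0.63 [253.4, 173.2] [0.5256 0.1388 0.085 ]
```

View pics/c3.png

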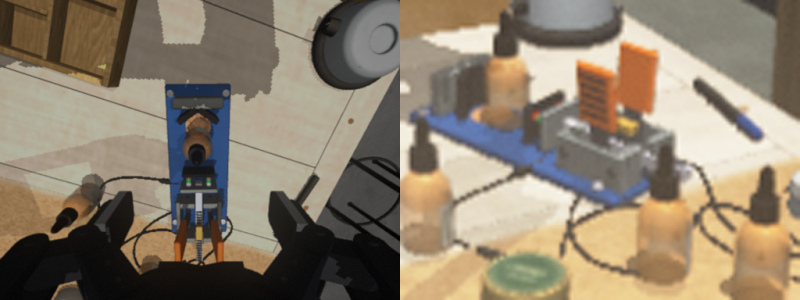

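>>> send_rows(steps=[[1,[-4,0,0],0],[1,[-8,0,0],0],[1,[-11,0,0],0],[1,[-12.7,0,0],0],[1,[-12.7,0,0],0],[1,[-12.7,0,0],0]])

```text
time_s: 10.55
tcp_pos: [0.5256, 0.1308, 0.2082]
tcp_rot: [-0.0, 0.586, 0.81, -0.0]
wrist_force: [0.1, 0.6, 0.6]
width: 0.0853
grasp_force: 0.0
```

```bash
python3 - <<'E'
from h import *
np.set_printoptions(precision=4,suppress=True)
s=ctrl.state();print(s["tcp_pos"],s["tcp_rot"],s["width"],s["time_s"])
a=save("wrist","w4")
b=cv2.resize(save("top","t4")[150:240,145:265],(512,384),interpolation=cv2.INTER_CUBIC)
cv2.imwrite("pics/c4.png",cv2.resize(np.hstack([a,b])[:,:,::-1],(800,300),interpolation=cv2.INTER_AREA))
for n,z in (("squeeze",.085),("handle",0)):
  for r in ctrl.mark_of("wrist",n)[:2]: print(n,round(r["p"],2),r["xy"],at("wrist",r["xy"],z))
E
```

```text
[0.5256 0.1308 0.2082] [-0.0002  0.5863  0.8101 -0.    ] 0.08531638826309731 10.55
squeeze 0.74 [259.7, 109.3] [0.506  0.1996 0.085 ]
handle 0.76 [258.0, 173.2] [0.5274 0.1315 0.    ]
handle 0.23 [255.1, 55.9] [0.4858 0.2471 0.    ]
```

View pics/c4.png

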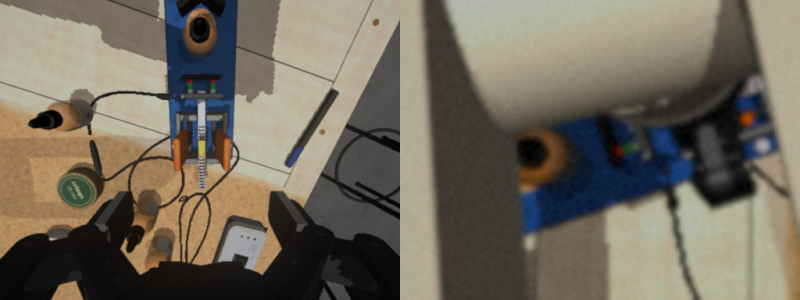

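>>> send_rows(steps=[[1,[0,0,4],0],[1,[0,0,8],0],[1,[0,0,10.5],0],[1,[0,0,12],0],[1,[0,0,12],0],[1,[0,0,12],0]])

```text
time_s: 11.35
tcp_pos: [0.5258, 0.1313, 0.0887]
tcp_rot: [-0.0, 0.586, 0.811, -0.0]
wrist_force: [-1.3, 0.5, -0.1]
width: 0.0853
grasp_force: 0.0
```

>>> send_rows(steps=[[0.75,[0,0,0],0],[0.7,[0,0,0],0],[0.65,[0,0,0],0],[0.6,[0,0,0],0],[0.55,[0,0,0],0],[0.55,[0,0,0],0]], grip_force=20)

```text
time_s: 11.95
tcp_pos: [0.5265, 0.131, 0.0889]
tcp_rot: [0.001, 0.586, 0.81, 0.001]
wrist_force: [2.3, 1.1, 4.2]
width: 0.047
grasp_force: 2.4
```

>>> send_rows(steps=[[0.45,[0,0,0],0],[0.38,[0,0,0],0],[0.33,[0,0,0],0],[0.33,[0,0,0],0],[0.33,[0,0,0],0]])

```text
time_s: 12.45
tcp_pos: [0.5264, 0.1309, 0.0892]
tcp_rot: [0.0, 0.586, 0.81, 0.001]
wrist_force: [0.2, 0.6, 9.6]
width: 0.0298
grasp_force: 20.6
```

>>> send_rows(steps=[[0.45,[0,0,0],0],[0.6,[0,0,0],0],[0.75,[0,0,0],0],[0.75,[0,0,0],0],[0.75,[0,0,0],0]])

```text
time_s: 12.95
tcp_pos: [0.5252, 0.1307, 0.0882]
tcp_rot: [-0.0, 0.586, 0.81, -0.0]
wrist_force: [0.4, -0.5, -0.3]
width: 0.0637
grasp_force: 0.0
```

>>> send_rows(steps=[[0.6,[0,0,0],0],[0.5,[0,0,0],0],[0.4,[0,0,0],0],[0.33,[0,0,0],0],[0.33,[0,0,0],0],[0.33,[0,0,0],0]])

```text
time_s: 13.55
tcp_pos: [0.5264, 0.131, 0.0895]
tcp_rot: [0.001, 0.586, 0.81, 0.001]
wrist_force: [-1.3, -0.4, 10.2]
width: 0.0301
grasp_force: 20.1
```

```bash
python3 - <<'E'
from h import *
np.set_printoptions(precision=4,suppress=True)
s=ctrl.state();print(s["tcp_pos"],s["width"],s["time_s"])
a=save("wrist","w5")
cv2.imwrite("pics/c5.png",a[:,:,::-1])
O=np.array([.5036,.1975]);X=np.array([-.314,.949]);Y=np.array([-.949,-.314])
cx=lambda p:(round((p[:2]-O)@X,4),round((p[:2]-O)@Y,4))
for n,z in (("jaw",0),("bottle",.01),("seat",.01)):
  for r in ctrl.mark_of("wrist",n)[:3]: print(n,round(r["p"],2),r["xy"],cx(at("wrist",r["xy"],z)))
E
```

```text
[0.5264 0.131  0.0895] 0.0300928913719929 13.55
jaw 0.58 [256.9, 47.6] (np.float64(0.0391), np.float64(-0.0016))
bottle 0.93 [156.2, 334.6] (np.float64(-0.1787), np.float64(0.082))
bottle 0.85 [252.1, 6.8] (np.float64(0.0595), np.float64(0.0012))
bottle 0.71 [20.2, 161.4] (np.float64(-0.0335), np.float64(0.1609))
```

View pics/c5.png

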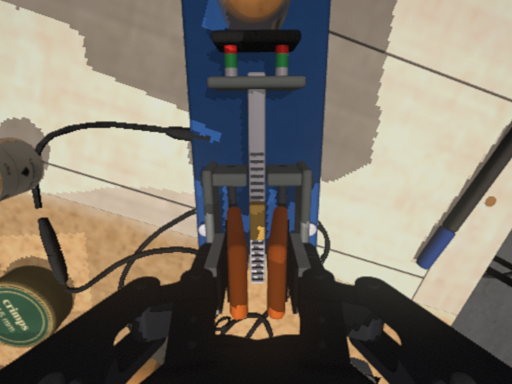

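Jaw at about 39 mm, pins fully out with steel, green and red showing (rows 45–78). The pad is just short of the bottle. Time for the third stroke.

>>> send_rows(steps=[[0.45,[0,0,0],0],[0.6,[0,0,0],0],[0.75,[0,0,0],0],[0.75,[0,0,0],0],[0.75,[0,0,0],0]])

```text
time_s: 14.25
tcp_pos: [0.5252, 0.1307, 0.0882]
tcp_rot: [-0.0, 0.586, 0.81, -0.0]
wrist_force: [-0.1, 0.6, 0.3]
width: 0.064
grasp_force: 0.0
```

>>> send_rows(steps=[[0.62,[0,0,0],0],[0.54,[0,0,0],0],[0.47,[0,0,0],0],[0.41,[0,0,0],0],[0.37,[0,0,0],0],[0.37,[0,0,0],0]])

```text
time_s: 14.85
tcp_pos: [0.5264, 0.131, 0.089]
tcp_rot: [0.0, 0.586, 0.81, 0.001]
wrist_force: [1.5, 0.2, 6.2]
width: 0.0313
grasp_force: 3.8
```

```bash
cat > m.py <<'E'
from h import *
import sys
s=ctrl.state();print(s["tcp_pos"],s["width"],s["time_s"],s["grasp_force"])
a=save("wrist",sys.argv[1])
b=save("side",sys.argv[1]+"s")
cv2.imwrite("pics/"+sys.argv[1]+"c.png",np.hstack([cv2.resize(a[0:110,190:330],(512,402),interpolation=cv2.INTER_CUBIC)])[:,:,::-1])
O=np.array([.5036,.1975]);X=np.array([-.314,.949])
hsv=cv2.cvtColor(a,cv2.COLOR_RGB2HSV)[0:120,190:330]
for nm,lo,hi in(("green",(45,90,50),(85,255,255)),("red",(0,150,90),(6,255,255))):
  m=cv2.inRange(hsv,lo,hi);k,l,st,c=cv2.connectedComponentsWithStats(m)
  for i in range(1,k):
    if st[i,4]>8: print(nm,st[i]+[190,0,0,0,0])
# rows along the bar: grey jaw-plate front/back on column 235
for r in ctrl.mark_of("wrist","jaw")[:2]: print("jaw",round(r["p"],2),r["xy"],(at("wrist",r["xy"],0)[:2]-O)@X)
E
python3 m.py w6
```

```text
[0.52640801 0.13097118 0.08900034] 0.03127340270274555 14.85 3.7835003645159304
green [223  29  14  15 185]
green [276  29  13  15 182]
red [223  20  13   9 111]
red [277  20  12   9  84]
jaw 0.85 [257.1, 24.3] 0.05249710772258473
```

```bash
cat > col.py <<'E'
import cv2,sys
for n in sys.argv[1:]:
  a=cv2.imread(f"pics/{n}.png")[:,:,::-1]
  for c in(230,282):
    print(n,c,' '.join('%d:%s'%(r,','.join(map(str,a[r,c-1:c+2].mean(0).astype(int)))) for r in range(0,100,2)))
E
python3 col.py w5 w6
```

```text
w5 230 0:127,85,50 2:115,79,51 4:100,72,49 6:95,70,48 8:91,67,48 10:84,61,45 12:75,57,43 14:61,50,46 16:51,47,49 18:50,46,49 20:52,48,51 22:53,52,59 24:53,51,56 26:50,48,51 28:49,47,51 30:29,29,31 32:34,33,30 34:37,36,34 36:37,35,34 38:35,33,31 40:31,29,28 42:17,17,15 44:53,13,13 46:194,41,37 48:214,47,42 50:152,31,29 52:135,33,26 54:49,100,53 56:40,105,54 58:39,104,54 60:40,105,55 62:39,103,54 64:39,104,53 66:41,104,55 68:123,123,119 70:133,126,128 72:133,126,128 74:133,126,128 76:90,87,86 78:81,81,77 80:87,87,83 82:84,83,80 84:79,79,75 86:65,65,62 88:38,39,37 90:33,37,41 92:23,41,68 94:23,41,68 96:23,41,68 98:23,42,70
w5 282 0:98,69,46 2:84,63,48 4:69,57,51 6:58,53,54 8:48,47,50 10:47,47,53 12:48,48,52 14:53,51,49 16:57,52,46 18:60,55,48 20:62,58,52 22:56,57,59 24:45,55,71 26:34,54,83 28:28,53,87 30:19,24,32 32:21,20,19 34:23,22,21 36:20,19,18 38:20,18,18 40:15,15,15 42:8,7,8 44:46,13,13 46:136,29,26 48:134,27,24 50:135,28,26 52:134,37,27 54:42,104,54 56:39,103,54 58:39,103,54 60:41,104,55 62:41,105,55 64:39,104,54 66:51,105,61 68:136,128,130 70:135,127,129 72:135,127,128 74:133,12
[... 695 characters left out ...]
6:30,53,88 88:29,53,88 90:29,52,87 92:31,53,89 94:29,52,87 96:30,53,88 98:29,53,87
w6 282 0:57,58,61 2:46,54,71 4:22,21,21 6:22,21,20 8:22,21,21 10:21,20,19 12:19,18,17 14:14,14,13 16:11,10,12 18:8,8,9 20:91,17,16 22:128,26,24 24:134,29,26 26:135,27,26 28:93,72,39 30:39,104,54 32:40,104,54 34:40,104,53 36:40,104,55 38:40,104,54 40:40,104,55 42:47,105,59 44:130,127,126 46:136,129,131 48:118,112,114 50:80,79,76 52:86,86,83 54:84,85,81 56:83,82,79 58:70,70,66 60:56,55,53 62:35,35,34 64:34,34,33 66:36,35,34 68:31,37,48 70:23,41,69 72:24,42,69 74:24,41,69 76:24,42,71 78:27,49,80 80:30,54,89 82:29,53,88 84:30,53,88 86:30,53,88 88:31,53,88 90:29,52,85 92:30,53,87 94:30,52,86 96:31,53,87 98:31,53,87
```

Pad at the bottle, pins nearly free, so the jaw is at about 51 mm. Now the fourth stroke, in stages.

>>> send_rows(steps=[[0.45,[0,0,0],0],[0.6,[0,0,0],0],[0.75,[0,0,0],0],[0.75,[0,0,0],0],[0.75,[0,0,0],0]])

```text
time_s: 15.5
tcp_pos: [0.5252, 0.1307, 0.0882]
tcp_rot: [-0.0, 0.586, 0.81, -0.0]
wrist_force: [0.3, 0.8, -0.5]
width: 0.0642
grasp_force: 0.0
```

>>> send_rows(steps=[[0.64,[0,0,0],0],[0.58,[0,0,0],0],[0.54,[0,0,0],0],[0.5,[0,0,0],0],[0.47,[0,0,0],0],[0.47,[0,0,0],0],[0.47,[0,0,0],0]])

```text
time_s: 16.2
tcp_pos: [0.5264, 0.131, 0.0893]
tcp_rot: [0.001, 0.586, 0.81, 0.001]
wrist_force: [0.7, -1.3, 8.3]
width: 0.0404
grasp_force: 8.6
```

```bash
python3 m.py w7; python3 col.py w7 | cut -c1-700
```

```text
[0.52642463 0.13095779 0.08927236] 0.04038926915062376 16.2 8.640674203634262
green [223  29  14   6  73]
green [276  29  13   5  63]
red [223  20  13   9 106]
red [277  20  12   8  83]
jaw 0.66 [256.2, 12.1] 0.059343317319848016
w7 230 0:83,60,43 2:73,55,43 4:30,28,28 6:36,35,32 8:37,36,33 10:36,33,33 12:34,32,31 14:30,28,26 16:15,13,14 18:15,13,13 20:166,34,30 22:210,44,40 24:211,44,40 26:213,42,39 28:146,121,67 30:63,169,87 32:57,150,78 34:54,90,60 36:118,117,112 38:138,138,132 40:147,147,140 42:156,156,149 44:126,127,121 46:78,78,75 48:47,47,44 50:89,85,86 52:131,124,125 54:134,127,129 56:134,127,128 58:133,126,128 60:133,126,127 62:69,66,66 64:23,40,64 66:21,39,66 68:21,39,67 70:22,40,67 72:24,43,70 74:26,47,79 76:27,51,87 78:29,52,88 80:29,52,88 82:28,51,86 84:29,52,87 86:28,51,86 88:28,52,86 90:28,52,86 92:29,52,87 94:29,52,86 96:29,52,87 98:29,51,86
w7 282 0:57,58,60 2:37,41,50 4:20,18,18 6:21,20,20 8:21,21,20 10:20,19,18 12:18,16,18 14:15,14,14 16:7,7,8 18:17,9,8 20:102,19,18 22:129,27,25 24:133,29,25 26:134,25,24 28:84,89,47 30:40,104,54 32:39,104,53 34:64,82,65 36:83,81,79 38:84,84,80 40:82,83,79 42:78,78,76 44:65,64,61 46:47,47,45 48:33,33,32 50:90,86,88 52:108,102,103 54:133,126,128 56:133,126,129 58:134,127,128 60:133,126,128 62:60,58,58 64:24,43,73 66:29,52,87 68:28,52,87 70:29,52,88 72:30,53,88 74:30,53,87 76:30,53,88 78:29,53,88 80:30,54,88 82:29,53,88 84:29,52,87 86:29,53,87 88:30,53,86 90:30,52,86 92:30,52,86 94:31,52,86 96:29,51,85 98:30,51,85
```

Pad row unchanged, so the bottle is seated in the V. The jaw plate moved 15.5 px of the 31 px free pin length, the steel is gone, and 5–6 px of green still shows, so it's about halfway (7–8 mm). One picture to check.

```bash
python3 - <<'E'
import cv2,numpy as np
b=cv2.imread("pics/w7s.png")[120:250,180:350];a=cv2.imread("pics/w7.png")[0:110,190:330]
cv2.imwrite("pics/f.png",np.hstack([cv2.resize(b,(400,306),interpolation=2),cv2.resize(a,(390,306),interpolation=2)]))
E
```

```text
(no output)
```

View pics/f.png

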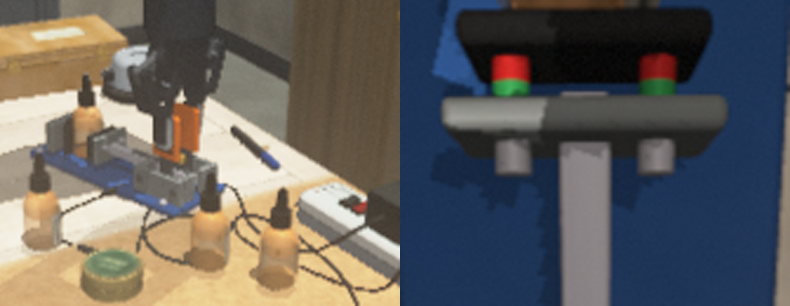

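The bottle stands upright in the V (left panel, about (87,120)). The pins show red and a little green with no plain steel (right panel, rows 55–95), and the levers are held, so I'm handing in.

```bash
python3 -c "
from cell import ctrl
print(ctrl.finish_job())"
```

```text
the job is handed in; nothing more can be done
None
```

I handed the job in with the bottle upright in the V jaw, the pad pressed in about halfway (7–8 mm by pixel measurement) and the levers still held squeezed; the hand-in call gave no verdict.

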